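# Register a label holder and press it home behind the rack's lip

### The job

Take the wide label holder out of the label stand and hold its barcode still and square in front of the reader's window, about 6 cm away, for two seconds. Then push its tongue down behind the front lip of the vial rack, barcode facing out over the lip, gently but fully home against the spring, and finish while still gripping it and holding it pressed home, because the spring lifts it if you let go. Leave the narrow holder and the other things on the table where they are.

Things in the scene. Friction and masses are not known exactly. Their poses are not given: they have to be found in the camera images.
- wide_holder: grey T-shaped plastic plate, about 45 g, upright in one of the stand's two slots. Origin: centre of its lower edge; z up, x through its thickness, y along its width; barcode on -x. Tongue z 0-22 mm: 56 wide, 5 thick, lowest 3 mm 3 thick. Label panel z 22-52: 84 wide, 8 thick, overhanging the tongue as shoulders. Grip tab z 52-75: 40 wide, 8 thick; grip it across its thickness
- label_face (a point): the middle of the barcode on the wide holder: 4 mm out on its -x face, 37 mm above its lower edge; axes as the holder's
- narrow_holder: the other label holder, same tongue and height but with a panel only 52 mm wide and a tab 30 mm wide; stands in the other slot; leave it. Axes as the wide holder's
- label_stand: fixed aluminium block 44 x 180 x 24 mm with two slots 7.6 mm wide (x), 61 mm long (y), 16 mm deep, at y = +48 and -48 mm of it; the holders stand on the slot floors, 8 mm above the table. Origin: centre of its underside, y along its length
- reader: fixed label reader: white box head 50 x 62 x 62 mm on a short dark post, 131 mm tall, its dark window on its -x face. Origin: centre of its underside, z up; the window looks along the reader's -x
- reader_window (a point): the middle of the reader's window, 27 mm out from its origin along -x and 100 mm above the table; axes as the reader's. The barcode reads when its middle is 35 to 88 mm straight in front of here, within 15 mm sideways and up or down, upright, facing the window and still
- rack: fixed white vial rack 86 x 134 mm, top 45 mm above the table; its vials stand 11 mm above that. Origin: centre of underside, z up, lip on the -x side. Behind the 6 mm lip a groove along y at x = -30 mm: 8 mm wide, flared mouth about 14, 64 long, between solid cheeks. Home: the wide holder's shoulders stand on the cheeks, its lower edge 22 mm below the rack's top (z = 23 mm)
- groove_mouth (a point): middle of the groove's mouth, at the height of the rack's top (45 mm); axes as the rack's
- spring_strip (a joint): the steel spring strip in the groove, pressed straight down: 0 m as it starts (its top 12 mm below the rack's top), 0.010 m when the holder is home; it pushes up with about 2 N at first and 5 N at home, and lifts the holder 10 mm if it is let go
- magnifier: black standing magnifier, 40 mm across, 34 mm tall, origin centre of its underside; leave it
- tin: round white tin, 63 mm across, 35 mm tall, origin centre of its underside; leave it
- tweezers: steel tweezers, 19 x 128 x 8 mm, lying flat, origin underside centre; leave them
- rubber: eraser in a sleeve, 20 x 44 x 12 mm, origin underside centre; leave it
- round_cap: flat black round cap, 45 mm across, 10 mm tall, origin underside centre; leave it
Not all that is in view belongs to the job. Leave any blue look-alike of the wide_holder alone.

How it is judged:
On the way, in this order (a step that is already met when the one before it is completed fails the run):
1. the wide holder's barcode is held still and square in front of the reader's window (x of label_face in the frame of reader between -0.115 and -0.062 m and y of label_face in the frame of reader between -0.018 and 0.018 m and z of label_face in the frame of reader between 0.085 and 0.115 m and y of reader_window in the frame of wide_holder between -0.025 and 0.025 m and x of reader_window in the frame of wide_holder below -0.03 m and angle between wide_holder's own z axis and vertical below 0.2 rad and linear speed of wide_holder below 0.02 m/s and angular speed of wide_holder below 0.2 rad/s and contact force between the fingers and wide_holder above 1 N), for 1 s.
2. the wide holder is pressed fully home behind the rack's lip, barcode outward (z of wide_holder in the frame of rack below 0.0255 m and value of joint spring_strip above 0.0075 m and x of label_face in the frame of rack below -0.03 m and angle between the x axis of wide_holder and the x axis of rack, either way round below 0.12 rad and angle between wide_holder's own z axis and vertical below 0.12 rad and y of wide_holder in the frame of rack between -0.008 and 0.008 m and x of wide_holder in the frame of rack between -0.034 and -0.026 m and contact force between the fingers and wide_holder above 2 N and contact force between wide_holder and rack above 2.5 N), for 0.2 s.
At the end, for the whole second after the job is handed in: The wide holder is still in the fingers and pressed into the rack's groove with more than 2.5 N, upright and barcode outward over the lip, its lower edge within 2.5 mm of home and the spring strip down by more than 7.5 mm, within 8 mm of the groove's middle along it (all of step 2); the arm keeps its last pose, push and grip.
It fails at once if the wide holder is rammed against the rack (over 45 N) (contact force between wide_holder and rack above 45 N).
It fails at once if the narrow holder or another thing on the table moved by more than 20 mm (distance of any of narrow_holder, magnifier, tin, tweezers, rubber, round_cap from where it was at the start of the episode above 0.02 m).
It also fails if it takes over 51 s, if anything falls off the work surface, if the arm or the gripper's body presses on something with over 40 N, if the wrist force passes 120 N, or if a joint passes its speed limit or range.

### The arm

A 6-joint arm with a two-finger parallel gripper is mounted at the origin on a cart in front of the work surface, level with it; the furniture and walls round the work are solid. World frame = base frame: x ahead of the robot, y to its left, z up, the work surface at z = 0. Lengths are in m, angles in rad, forces in N, time in s.
With the tool pointing down it reaches from about 0.275 to 1 m from the base axis. Payload 8.4 kg.
Tool frame: the origin (TCP) lies at the very end of the fingers, on their centre line; the grasp point (between the pads) lies 19 mm behind it; z points along the fingers, y is the line along which they close (so a half turn about z gives the same grasp; the last joint's range is limited). The gripper opens to 85 mm and grips with 20 to 120 N. Pads are 22 mm wide; open, the fingers measure 114 mm over their backs; the gripper's body (76 mm by 85 mm) begins 54 mm behind the grasp point. The pads swing forward as they close: fully open they stand 13 mm farther back than shut.
Start: joints at [-1.194, 0.353, 1.633, -0, 1.155, -0.002], TCP at [0.231, -0.581, 0.195] pointing down, gripper open.
Joint ranges: [-2.63, 2.63], [-0.92, 2.1], [0.06, 2.66], [-1.3, 4.44], [0, 2.69], [-3.02, 3.02]. Speed limits (rad/s): [2.22, 2.22, 2.79, 3.14, 3.14, 3.14].

### API

Orientations are given as a unit quaternion [x, y, z, w].
In Python, from bench import arm gives the robot as it stands.
- The arm moves only by the tool send_rows, never from a script. Its argument "motion" is one flat list of numbers, 4 for each row, row after row: the shift along the tool's x, y, z in units of 25 mm (1.0 is 25 mm), then the turn about the tool's z in rad. In form: [dx, dy, dz, twist, dx, dy, dz, twist, ...]. A call has 1 to 20 rows; each row shifts and turns the commanded pose from where the row before left it, along the tool's axes as they then stand; what a row does not reach is not made up. A row lasts 1/12 s, in which the tool goes at most 41.7 mm and 7.16 degrees, less where a joint would pass 70% of its speed; a pose out of reach is approached as far as the arm can. A call is refused whole if a number of a shift passes 1 or a number of a turn 0.125, either way. A call with a gripper value outside its range is refused whole. "grip" is the finger opening in mm, from 0 to 85.4, set as the call begins (left out, the last holds). The fingers move at their own pace and stop on an object; the grip force is fixed at half the most. Time passes only in rows, so rows that do not move let the fingers close. It gives the time, the measured TCP pose, the force, the opening and the grip force at its end, in the units of the state.
- arm.get_obs(): the state, without advancing time (a new reading comes with each control period).
- arm.grab_frame(name): name is "scene" or "top"; returns the picture (400x640x3 uint8, blue, green, red); there is no depth.
- arm.camera_info(name): a dict with "K" (3x3 intrinsics, pixels), "cam_to_world" (4x4, takes a point from camera to world coordinates). Camera axes: x right, y up, looking along -z (the intrinsics and any distortion apply to the point x, -y, -z); pixel columns grow to the right and rows downward; lengths in m; the calibration is good to about 2 mm. A picture is of the moment at which its call begins. camera_info takes no time and is no camera call.
- arm.sign_off(): hands the job in; it is judged then, once.
The state is a dict: "time": time; "joints": joint angles; "joint_vel": joint speeds; "effort": joint torques, N m; "ee_pos": TCP position; "tcp_rot": TCP orientation; "force": force on the tool from outside, world axes, zero at the start; "moment": the same for the moment, N m; "opening": finger opening in m; "gripper_force": force on a finger pad.
Only numpy, scipy, OpenCV 4.12 (cv2) and the standard library are available. Lean on these libraries where they do the work, as an engineer would, in place of code of your own. Each camera call takes 0.05 s, during which the arm holds its last target. There are 200 camera calls.

## Working session

There is one attempt and no reset: what is moved stays moved. The work goes in short steps, Python scripts to look and compute and a tool call to move; the robot and the scene stay as the last step left them, time stands still between calls to the robot, and variables do not carry over. Pictures are saved under pics/ and viewed, at most 10 in all, crops included, and the job is handed in when it is done.

Besides the shell and the picture viewer there is one more tool, called after "Request:" as name(argument=value, ...) on one line, values as JSON. send_rows: Moves the arm, as the interface text tells. Its arguments: {"type":"object","properties":{"motion":{"type":"array"},"grip":{"type":"number"}},"required":["motion"]}

```bash
mkdir -p pics; ls; cat > h.py <<'E'
import numpy as np, cv2
from bench import arm
def ray(name,u,v):
    c=arm.camera_info(name);K=np.array(c["K"]);T=np.array(c["cam_to_world"])
    d=np.linalg.inv(K)@[u,v,1.0]; d=np.array([d[0],-d[1],-d[2]])
    return T[:3,3],T[:3,:3]@d
def onz(name,u,v,z):
    o,d=ray(name,u,v); return o+d*(z-o[2])/d[2]
def proj(name,p):
    c=arm.camera_info(name);K=np.array(c["K"]);T=np.array(c["cam_to_world"])
    q=T[:3,:3].T@(np.array(p)-T[:3,3]); q=K@[q[0],-q[1],-q[2]]; return q[:2]/q[2]
E
python3 - <<'E'
from h import *
for n in("scene","top"):
    cv2.imwrite(f"pics/{n}0.png",arm.grab_frame(n)); print(arm.camera_info(n))
print(arm.get_obs())
E
```

```text
pics
{'K': array([[509.08285882,   0.        , 327.02023469],
       [  0.        , 509.08285882, 206.01996795],
       [  0.        ,   0.        ,   1.        ]]), 'cam_to_world': array([[-0.74545044,  0.29999438, -0.59523693, -0.1276072 ],
       [-0.66620716, -0.30622621,  0.67999524,  0.68777252],
       [ 0.0217176 ,  0.90345386,  0.42813487,  0.53598437],
       [ 0.        ,  0.        ,  0.        ,  1.        ]])}
{'K': array([[418.62333695,   0.        , 317.00127442],
       [  0.        , 418.62333695, 196.9023045 ],
       [  0.        ,   0.        ,   1.        ]]), 'cam_to_world': array([[-0.01591476,  0.99315745, -0.11569356,  0.37896362],
       [-0.99957346, -0.01863684, -0.02248479, -0.04927273],
       [-0.0244871 ,  0.11528638,  0.99303043,  1.15007986],
       [ 0.        ,  0.        ,  0.        ,  1.        ]])}
{'time': 0.1, 'joints': array([-1.19440343e+00,  3.53595562e-01,  1.63403413e+00,  3.35030916e-05,
        1.15518376e+00, -2.38629929e-03]), 'joint_vel': array([-0.00081857, -0.00200312, -0.00145619,  0.0005412 , -0.00025552,
        0.0015136 ]), 'effort': array([ 3.71263659e-04, -6.06354761e+01, -3.42818391e+01,  5.63664912e-05,
        3.80768513e-03, -2.02005154e-06]), 'ee_pos': array([ 0.23096909, -0.58026998,  0.19413733]), 'tcp_rot': array([ 9.82120424e-01,  1.88252755e-01, -9.84283010e-05, -6.02605786e-04]), 'force': array([-0.44373117,  0.51391407,  0.50730153]), 'moment': array([-0.00596918, -0.00342934, -0.00943731]), 'gripper_force': 0.0, 'opening': 0.08526882455327782}
```

View pics/scene0.png

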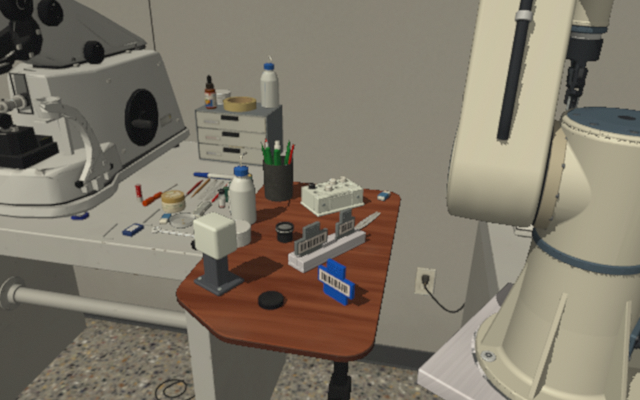

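View pics/top0.png

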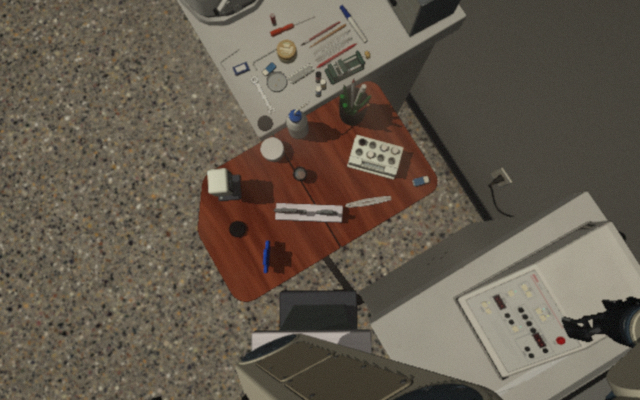

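```bash
python3 - <<'E'
import cv2, numpy as np
t=cv2.imread("pics/top0.png");s=cv2.imread("pics/scene0.png")
a=cv2.resize(t[120:280,190:450],None,fx=3,fy=3,interpolation=cv2.INTER_CUBIC)
b=cv2.resize(s[165:315,180:400],None,fx=3.6,fy=3.6,interpolation=cv2.INTER_CUBIC)
cv2.imwrite("pics/tc.png",a);cv2.imwrite("pics/sc.png",b)
E
```

```text
(no output)
```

View pics/tc.png

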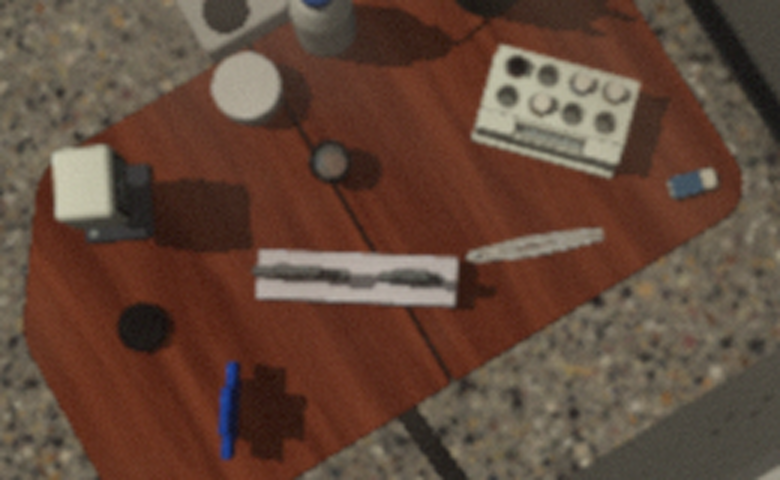

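View pics/sc.png

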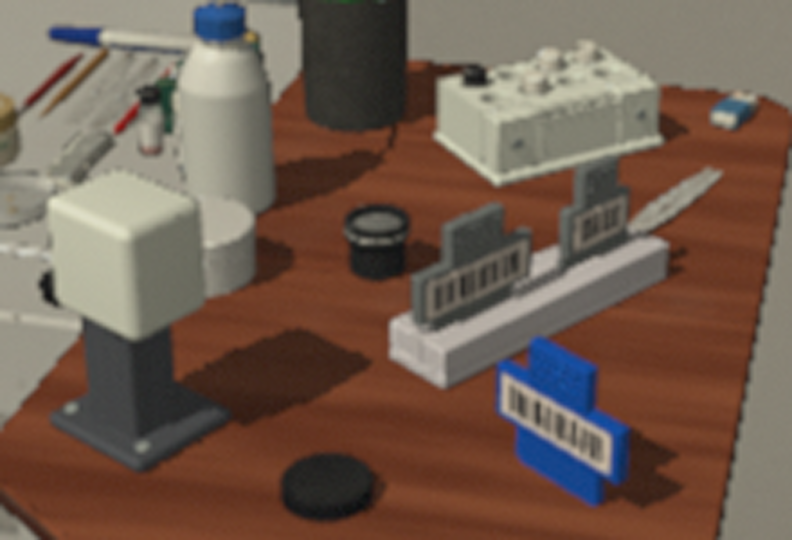

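The wide grey holder is at scene (311,240), in the left slot of the stand. The narrow one is at scene (346,225), and the blue look-alike at (337,282) stays put. In the top view:
- **Stand:** (309,212).
- **Reader head:** (218,182). Its window shows on neither face the scene camera sees, so it looks along world -y.
- **Rack:** (375,157), with the groove on its near (-x) side.

Next I'll measure positions.

```bash
cat >> h.py <<'E'
def rect(name,mask,seed,z,show=True):
    n,l=cv2.connectedComponents(mask.astype(np.uint8)); k=l[seed[1],seed[0]]
    m=(l==k).astype(np.uint8)
    c=max(cv2.findContours(m,cv2.RETR_EXTERNAL,cv2.CHAIN_APPROX_NONE)[0],key=cv2.contourArea)
    P=np.array([onz(name,u,v,z)[:2] for u,v in c[:,0]]).astype(np.float32)*1000
    r=cv2.minAreaRect(P); print(name,seed,k,len(c),"rect mm",np.round(r[0],1),np.round(r[1],1),"ang",round(r[2],1), cv2.boundingRect(c)); return r
E
python3 - <<'E'
from h import *
t=cv2.imread("pics/top0.png"); b,g,r=[t[...,i].astype(int) for i in range(3)]
hsv=cv2.cvtColor(t,cv2.COLOR_BGR2HSV)
for p in [(309,216),(375,160),(210,180),(232,178),(300,212),(327,212)]: print(p,hsv[p[1],p[0]])
for thr in (100,130,150):
  w=(hsv[...,1]<70)&(hsv[...,2]>thr)
  rect("top",w,(309,218),.024); rect("top",w,(372,153),.045); rect("top",w,(212,182),.131); rect("top",w,(272,149),.035)
E
```

```text
(309, 216) [ 11  27 150]
(375, 160) [ 28  36 185]
(210, 180) [ 26  32 198]
(232, 178) [20 30 51]
(300, 212) [12 60 55]
(327, 212) [26 23 87]
top (309, 218) 220 237 rect mm [ 4.692e+02 -1.000e-01] [180.4  45.7] ang 86.3 (275, 203, 68, 19)
top (372, 153) 158 241 rect mm [ 613.7 -181.2] [133.2  91.7] ang 73.2 (347, 135, 56, 44)Traceback (most recent call last):
  File "<stdin>", line 7, in <module>
  File "h.py", line 16, in rect
    P=np.array([onz(name,u,v,z)[:2] for u,v in c[:,0]]).astype(np.float32)*1000
                ~~~^^^^^^^^^^^^
  File "h.py", line 8, in onz
    o,d=ray(name,u,v); return o+d*(z-o[2])/d[2]
        ~~~^^^^^^^^^^
  File "h.py", line 4, in ray
    c=arm.camera_info(name);K=np.array(c["K"]);T=np.array(c["cam_to_world"])
ValueError: time passes only in moves, steps and waits
```

```bash
python3 - <<'E'
import cv2, numpy as np
t=cv2.imread("pics/top0.png");s=cv2.imread("pics/scene0.png")
a=cv2.resize(t[130:185,340:412],None,fx=8,fy=8,interpolation=cv2.INTER_CUBIC)
b=cv2.resize(s[200:275,280:375],None,fx=8,fy=8,interpolation=cv2.INTER_CUBIC)
cv2.imwrite("pics/rackc.png",a);cv2.imwrite("pics/standc.png",b)
E
```

```text
(no output)
```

View pics/standc.png

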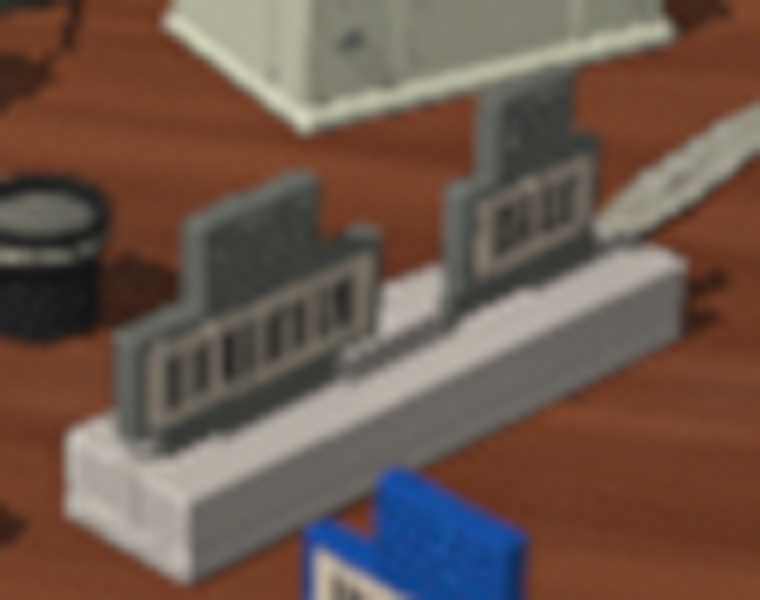

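View pics/rackc.png

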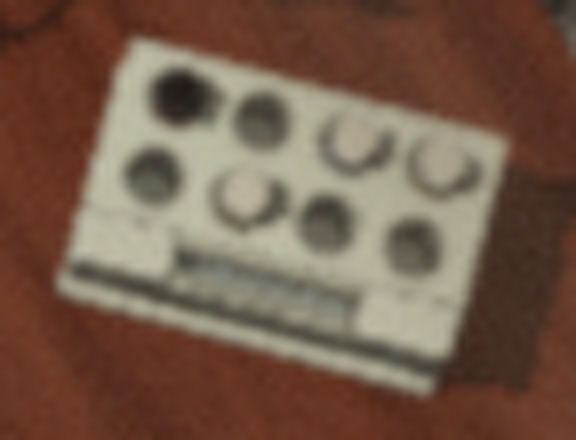

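```bash
sed -i 's/^def ray/import pickle,os\nif not os.path.exists("ci.pkl"): pickle.dump({n:arm.camera_info(n) for n in("scene","top")},open("ci.pkl","wb"))\nCI=pickle.load(open("ci.pkl","rb"))\ndef ray/; s/arm.camera_info(name)/CI[name]/' h.py
python3 - <<'E'
from h import *
t=cv2.imread("pics/top0.png"); hsv=cv2.cvtColor(t,cv2.COLOR_BGR2HSV)
for thr in (100,130,150):
  w=(hsv[...,1]<70)&(hsv[...,2]>thr)
  try:
    rect("top",w,(309,218),.024); rect("top",w,(372,153),.045); rect("top",w,(212,182),.131); rect("top",w,(272,149),.035)
  except Exception as e: print(e)
f=lambda u,v,z:np.round(onz("top",340+u/8,130+v/8,z)*1000,1)
print("rack back corners",f(130,40,.045),f(508,140,.045),"groove",f(178,250,.045),f(360,293,.045),f(350,328,.045),f(185,278,.045))
print("front dark line",f(70,265,.045),f(440,370,.045),"front bottom",f(58,290,0.0),f(432,393,0.0), f(58,290,.045),f(432,393,.045))
# stand prediction in scene
def fr(c,yaw,p): 
    C,S=np.cos(yaw),np.sin(yaw); return [c[0]+C*p[0]-S*p[1],c[1]+S*p[0]+C*p[1],p[2]]
for yaw in(-3.7,-2.7):
  a=np.radians(yaw)
  for p in [(-.004,.068,.083),(-.004,.028,.083),(-.022,.09,.024),(-.022,-.09,.024),(.022,.09,.024),(.022,-.09,.024)]:
    q=proj("scene",fr((.4692,-.0001),a,p)); print(yaw,p,np.round(q,1),"crop",np.round((q-[280,200])*8))
E
```

```text
top (309, 218) 220 237 rect mm [ 4.692e+02 -1.000e-01] [180.4  45.7] ang 86.3 (275, 203, 68, 19)
top (372, 153) 158 241 rect mm [ 613.7 -181.2] [133.2  91.7] ang 73.2 (347, 135, 56, 44)
top (212, 182) 11 7552 rect mm [520.5 191.9] [1180.8  995.8] ang 88.2 (0, 0, 466, 400)
top (272, 149) 161 63 rect mm [646.1  97.3] [61. 62.] ang 44.7 (260, 137, 24, 23)
top (309, 218) 230 138 rect mm [456.4   1.6] [178.5  17.6] ang 86.9 (275, 213, 67, 9)
top (372, 153) 136 144 rect mm [ 620.1 -182.6] [132.   78.8] ang 73.4 (348, 135, 55, 40)
top (212, 182) 180 78 rect mm [543.9 223. ] [59.5 47.4] ang 4.6 (206, 168, 21, 25)
top (272, 149) 140 62 rect mm [645.3  98.5] [58.7 59.7] ang 25.9 (260, 137, 23, 23)
top (309, 218) 204 135 rect mm [456.    1.7] [173.4  14.1] ang 86.4 (276, 213, 65, 8)
top (372, 153) 171 149 rect mm [ 620.6 -182.5] [130.3  76.6] ang 73.3 (349, 135, 54, 39)
top (212, 182) 186 75 rect mm [544.2 222.5] [58.  44.6] ang 4.4 (207, 169, 19, 24)
top (272, 149) 175 59 rect mm [645.5  97.9] [57.5 55.7] ang 88.8 (261, 138, 22, 21)
rack back corners [ 673.9 -132.9   45. ] [ 636.7 -258.3   45.
[... 265 characters left out ...]

-3.7 (-0.004, 0.068, 0.083) [304.9 227.2] crop [199. 217.]
-3.7 (-0.004, 0.028, 0.083) [320.1 220.8] crop [320. 166.]
-3.7 (-0.022, 0.09, 0.024) [302.6 261.4] crop [181. 492.]
-3.7 (-0.022, -0.09, 0.024) [365.4 231.4] crop [683. 251.]
-3.7 (0.022, 0.09, 0.024) [287.6 252.7] crop [ 61. 422.]
-3.7 (0.022, -0.09, 0.024) [350.3 224.3] crop [563. 195.]
-2.7 (-0.004, 0.068, 0.083) [305.4 227.4] crop [203. 219.]
-2.7 (-0.004, 0.028, 0.083) [320.3 220.8] crop [322. 167.]
-2.7 (-0.022, 0.09, 0.024) [303.3 261.7] crop [187. 493.]
-2.7 (-0.022, -0.09, 0.024) [365.  231.1] crop [680. 249.]
-2.7 (0.022, 0.09, 0.024) [288.  253.1] crop [ 64. 425.]
-2.7 (0.022, -0.09, 0.024) [349.7 224.2] crop [557. 193.]
```

Request:
send_rows(motion=[0.9,-1,0,0,0.9,-1,0,0,0.9,-1,0,0,0.9,-1,0,0,0.9,-1,0,0,0.9,-1,0,0,0.9,-1,0,0,0.9,-1,0,0,0.9,-1,0,0,0.9,-1,0,0,0.9,-1,0,0,0.9,-1,0,0,0.9,-1,0,0,0.9,-1,0,0,0.9,-1,0,0,0.9,-1,0,0,0.9,-1,0,0,0.9,-1,0,0], grip=40)

```text
time: 1.6
ee_pos: [0.4411, -0.0111, 0.1947]
tcp_rot: [0.982, 0.188, -0.0, 0.0]
force: [0.5, -1.0, -0.4]
opening: 0.04
gripper_force: 0.0
```

Request:
send_rows(motion=[0,0,0,-0.113,0,0,0,-0.113,0,0,0,-0.113,0,0,0,-0.113,0,0,0,-0.113,0,0,0,-0.113,0,0,0,-0.113,0,0,0,-0.113,0,0,0,-0.113,0,0,0,-0.113,0,0,0,0])

```text
time: 2.52
ee_pos: [0.4407, -0.0128, 0.1946]
tcp_rot: [0.727, 0.687, -0.0, -0.0]
force: [-0.8, 0.5, -0.2]
opening: 0.0403
gripper_force: 0.0
```

```bash
cat >> h.py <<'E'
def go(tx,ty,tz,yaw):
    "steps to TCP target with tool y along holder x (yaw deg): turn needed, then shift in tool units after that turn and before it"
    o=arm.get_obs();q=o["tcp_rot"];phi=2*np.arctan2(q[1],q[0]);p=o["ee_pos"]
    pt=np.radians(yaw)+np.pi/2; tw=(phi-pt+np.pi)%(2*np.pi)-np.pi
    d=np.array([tx,ty,tz])-p
    out=[]
    for f in(pt,phi): out.append(np.round(np.array([d[0]*np.cos(f)+d[1]*np.sin(f),d[0]*np.sin(f)-d[1]*np.cos(f),-d[2]])/.025,2))
    print("t",round(o["time"],2),"tcp",np.round(p,4),"q",np.round(q,4),"yaw",round(np.degrees(phi)-90,2),"F",np.round(o["force"],1),"open",round(o["opening"],4),"gf",round(float(o["gripper_force"]),1))
    print("twist",round(tw,3),"after",out[0],"now",out[1],"world d",np.round(d,4))
E
python3 - <<'E'
from h import *
go(.472,.048,.15,-3.4)
f=lambda c,yaw,p: [c[0]+np.cos(yaw)*p[0]-np.sin(yaw)*p[1],c[1]+np.sin(yaw)*p[0]+np.cos(yaw)*p[1],p[2]]
a=np.radians(-16.5); rc=f((.588,-.176),a,(.03,0,0))[:2]; print("rack origin",rc)
for p in[(-.04,.065,.045),(-.04,-.065,.045),(.04,.065,.045),(.04,-.065,.045),(-.043,.067,0),(-.043,-.067,0)]:
  q=proj("scene",f(rc,a,p)); print(p,np.round(q,1),"sc crop",np.round((q-[180,165])*3.6), "topcrop",np.round((proj("top",f(rc,a,p))-[340,130])*8))
print("reader base",onz("scene",219,281.7,0.0))
E
```

```text
t 2.52 tcp [ 0.4407 -0.0128  0.1946] q [ 7.269e-01  6.867e-01 -2.000e-04 -2.000e-04] yaw -3.26 F [-0.8  0.5 -0.2] open 0.0403 gf 0.0
twist 0.002 after [2.5  1.1  1.78] now [2.5  1.11 1.78] world d [ 0.0313  0.0608 -0.0446]
rack origin [np.float64(0.6167645920460457), np.float64(-0.18452046034111766)]
(-0.04, 0.065, 0.045) [319.  198.1] sc crop [500. 119.] topcrop [ 70. 266.]
(-0.04, -0.065, 0.045) [364.5 187.5] sc crop [664.  81.] topcrop [448. 367.]
(0.04, 0.065, 0.045) [302.2 186.3] sc crop [440.  77.] topcrop [132.  41.]
(0.04, -0.065, 0.045) [346.4 176.7] sc crop [599.  42.] topcrop [508. 140.]
(-0.043, 0.067, 0) [318.6 216.1] sc crop [499. 184.] topcrop [ 56. 298.]
(-0.043, -0.067, 0) [364.9 204.4] sc crop [666. 142.] topcrop [430. 399.]
reader base [0.5423746  0.22167557 0.        ]
```

Request:
send_rows(motion=[0.5,0.22,0,0,0.5,0.22,0,0,0.5,0.22,0,0,0.5,0.22,0,0,0.5,0.22,0,0,0,0,0.8,0,0,0,0.8,0,0,0,0.8,0,0,0,0.6,0,0,0,0,0,0,0,0,0])

```text
time: 3.43
ee_pos: [0.4718, 0.048, 0.1194]
tcp_rot: [0.729, 0.684, -0.001, -0.001]
force: [0.5, -0.4, 0.5]
opening: 0.0398
gripper_force: 0.0
```

```bash
python3 - <<'E'
from h import *
go(.472,.048,.053,-3.4)
s=arm.grab_frame("scene"); cv2.imwrite("pics/s1.png",cv2.resize(s[140:290,250:400],None,fx=4,fy=4,interpolation=cv2.INTER_CUBIC))
E
```

```text
t 3.43 tcp [0.4718 0.048  0.1194] q [ 7.292e-01  6.843e-01 -7.000e-04 -6.000e-04] yaw -3.64 F [ 0.5 -0.4  0.5] open 0.0398 gf 0.0
twist -0.004 after [0.   0.01 2.66] now [0.   0.01 2.66] world d [ 0.0002  0.     -0.0664]
```

View pics/s1.png

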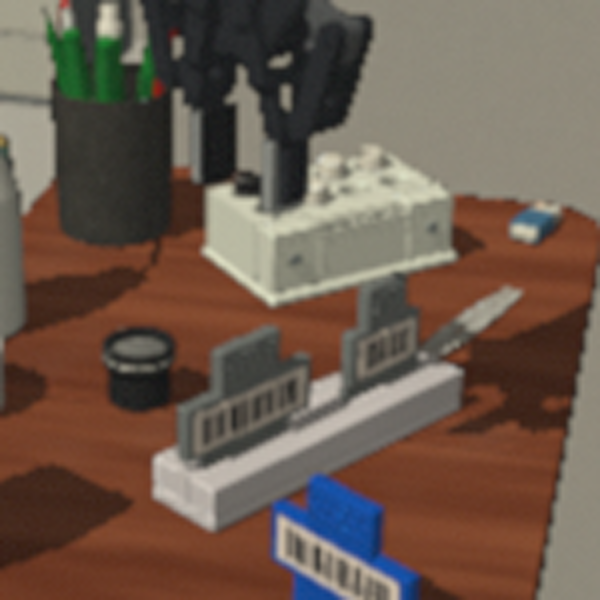

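The crop shows the open fingers, around (245,195), directly above the wide grey holder's tab at (245,338). Neither the narrow holder nor the blue one is under them. Descending.

Request:
send_rows(motion=[0,0,0.5,0,0,0,0.5,0,0,0,0.5,0,0,0,0.5,0,0,0,0.4,0,0,0,0.26,0,0,0,0,0,0,0,0,0])

```text
time: 4.15
ee_pos: [0.4726, 0.0479, 0.0536]
tcp_rot: [0.729, 0.685, 0.0, 0.0]
force: [0.2, -0.2, -0.5]
opening: 0.0397
gripper_force: 0.0
```

Request:
send_rows(motion=[0,0,0,0,0,0,0,0,0,0,0,0,0,0,0,0,0,0,0,0,0,0,0,0,0,0,0,0,0,0,0,0], grip=0)

```text
time: 4.82
ee_pos: [0.4723, 0.0478, 0.0533]
tcp_rot: [0.729, 0.685, -0.0, -0.0]
force: [-0.8, 0.0, -0.5]
opening: -0.0005
gripper_force: 0.0
```

```bash
python3 - <<'E'
from h import *
go(.472,.048,.053,-3.4)
E
```

```text
t 4.82 tcp [0.4723 0.0478 0.0533] q [ 0.7287  0.6849 -0.     -0.    ] yaw -3.55 F [-0.8  0.  -0.5] open -0.0005 gf 0.0
twist -0.003 after [ 0.01 -0.01  0.01] now [ 0.01 -0.01  0.01] world d [-0.0003  0.0002 -0.0003]
```

The fingers shut without catching anything, so I'll look.

```bash
python3 - <<'E'
from h import *
s=arm.grab_frame("scene"); t=arm.grab_frame("top"); cv2.imwrite("pics/t2.png",t); cv2.imwrite("pics/s2f.png",s)
a=cv2.resize(s[170:290,260:390],None,fx=4.5,fy=4.5,interpolation=cv2.INTER_CUBIC)
cv2.imwrite("pics/s2.png",a); print(proj("scene",[.4723,.0478,.0533]), (proj("scene",[.4723,.0478,.0533])-[260,170])*4.5)
E
```

```text
[311.05363732 236.66827494] [229.74136793 300.00723722]
```

View pics/s2.png

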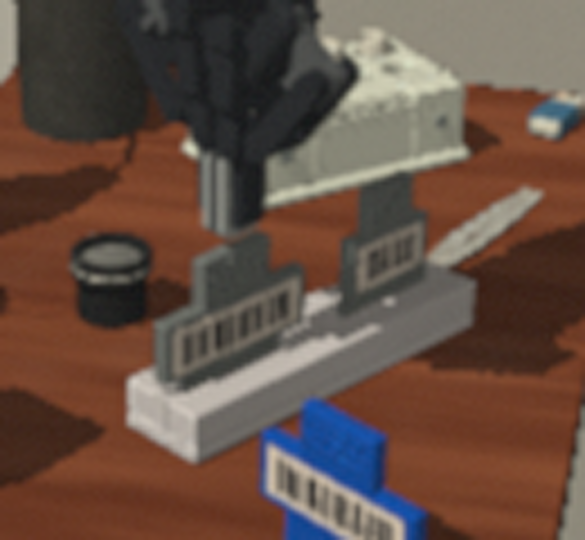

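```bash
python3 - <<'E'
from h import *
def near(u,v,x,y):
    o,d=ray("scene",u,v); k=d[:2]@(np.array([x,y])-o[:2])/(d[:2]@d[:2]); return o+k*d
print("s2 tip",near(311.6,221.1,.4723,.0478))
print("s1 left tip",near(250+207/4,140+182/4,.49,.047),"right tip",near(250+275/4,140+208/4,.452,.049), proj("scene",[.4718,.048,.1194]))
# z if tip at tcp height
print("s2 tip at z=.053",onz("scene",311.6,221.1,.0533), "s1 mid at z=.1194",onz("scene",250+243/4,140+195/4,.1194))
print("tab top edge z (at stand xy)",near(260+232/4.5,170+240/4.5,.472,.048))
t=cv2.imread("pics/t2.png");t0=cv2.imread("pics/top0.png")
d=(cv2.absdiff(t,t0).max(2)>25).astype(np.uint8); d[290:]=0
n,l,st,c=cv2.connectedComponentsWithStats(d); i=np.argsort(-st[1:,4])[:4]+1; print(st[i],c[i]); print(proj("top",[.4723,.0478,.0533]),proj("top",[.4723,.0478,.25]))
E
```

```text
s2 tip [0.47173657 0.04727277 0.08760156]
s1 left tip [0.49442297 0.05132276 0.15678339] right tip [0.45239515 0.049359   0.15572188] [311.45969237 206.35099638]
s2 tip at z=.053 [ 0.51758674 -0.00172586  0.0533    ] s1 mid at z=.1194 [ 0.53071457 -0.01224455  0.1194    ]
tab top edge z (at stand xy) [0.47152857 0.04755882 0.08292486]
[[  215   161   181   129 11426]
 [  237   234     6     3     8]
 [  288   212     2     1     2]
 [  235   232     1     2     2]] [[277.79047786 228.42989673]
 [239.5        235.25      ]
 [288.5        212.        ]
 [235.         232.5       ]]
[289.78232498 210.40743094] [281.69553884 202.84766173]
```

The two measurements agree: the scene ray puts the closed fingertips at z≈0.087, while the reported TCP is at 0.053. The x and y positions match. The tab top measures 0.083, as it should. So the real fingertips are about 34 mm above the reported TCP and closed just over the tab. I'll open, go down about 34 mm more and grip again.

Request:
send_rows(motion=[0,0,0,0,0,0,0,0,0,0,0,0,0,0,0,0,0,0,0,0,0,0,0,0], grip=40)

```text
time: 5.42
ee_pos: [0.4723, 0.0479, 0.0533]
tcp_rot: [0.729, 0.685, -0.0, -0.0]
force: [0.6, 0.4, 0.3]
opening: 0.04
gripper_force: 0.0
```

Request:
send_rows(motion=[0,0,0.2,0,0,0,0.2,0,0,0,0.2,0,0,0,0.2,0,0,0,0.2,0,0,0,0.2,0,0,0,0.15,0,0,0,0,0,0,0,0,0])

```text
time: 6.17
ee_pos: [0.4721, 0.0478, 0.0192]
tcp_rot: [0.729, 0.685, -0.0, -0.0]
force: [0.1, -0.1, 0.2]
opening: 0.0396
gripper_force: 0.0
```

Request:
send_rows(motion=[0,0,0,0,0,0,0,0,0,0,0,0,0,0,0,0,0,0,0,0,0,0,0,0,0,0,0,0,0,0,0,0], grip=0)

```text
time: 6.83
ee_pos: [0.4726, 0.0479, 0.0199]
tcp_rot: [0.729, 0.685, 0.0, 0.0]
force: [-0.9, -0.6, 5.5]
opening: 0.0068
gripper_force: 58.9
```

```bash
python3 - <<'E'
from h import *
go(.472,.048,.019,-3.4)
E
```

```text
t 6.83 tcp [0.4726 0.0479 0.0199] q [7.286e-01 6.849e-01 2.000e-04 2.000e-04] yaw -3.55 F [-0.9 -0.6  5.5] open 0.0068 gf 58.9
twist -0.003 after [ 0.   -0.02  0.03] now [ 0.   -0.02  0.03] world d [-0.0006  0.0001 -0.0009]
```

Request:
send_rows(motion=[0,0,-0.2,0,0,0,-0.4,0,0,0,-0.6,0,0,0,-0.8,0,0,0,-0.8,0,0,0,-0.4,0,0,0,0,0,0,0,0,0])

```text
time: 7.5
ee_pos: [0.4726, 0.0479, 0.0999]
tcp_rot: [0.729, 0.685, 0.001, 0.0]
force: [0.1, 0.8, -0.8]
opening: 0.0068
gripper_force: 58.4
```

Request:
send_rows(motion=[0,0,0,0.08,0,0,0,0.11,0,0,0,0.11,0,0,0,0.11,0,0,0,0.11,0,0,0,0.11,0,0,0,0.11,0,0,0,0.11,0,0,0,0.11,0,0,0,0.11,0,0,0,0.11,0,0,0,0.11,0,0,0,0.11,0,0,0,0.03,0,0,0,0,0,0,0,0])

```text
time: 8.83
ee_pos: [0.4715, 0.0478, 0.0985]
tcp_rot: [0.999, 0.04, -0.001, 0.0]
force: [0.7, 0.1, -0.8]
opening: 0.0065
gripper_force: 58.4
```

```bash
python3 - <<'E'
from h import *
go(.5515,.132,.075,-85.4)
E
```

```text
t 8.83 tcp [0.4715 0.0478 0.0985] q [ 9.992e-01  4.020e-02 -9.000e-04  1.000e-04] yaw -85.4 F [ 0.7  0.1 -0.8] open 0.0065 gf 58.4
twist 0.0 after [ 3.46 -3.1   0.94] now [ 3.46 -3.1   0.94] world d [ 0.08    0.0842 -0.0235]
```

Request:
send_rows(motion=[0.3,-0.3,0.1,0,0.5,-0.45,0.14,0,0.5,-0.45,0.14,0,0.5,-0.45,0.14,0,0.5,-0.45,0.14,0,0.5,-0.4,0.14,0,0.4,-0.35,0.1,0,0.26,-0.25,0.04,0,0,0,0,0,0,0,0,0,0,0,0,0,0,0,0,0])

```text
time: 9.83
ee_pos: [0.5519, 0.1315, 0.0761]
tcp_rot: [0.999, 0.039, -0.0, 0.0]
force: [-0.1, -0.6, 0.0]
opening: 0.0071
gripper_force: 58.5
```

```bash
python3 - <<'E'
from h import *
go(.5515,.132,.075,-85.4)
s=arm.grab_frame("scene"); t=arm.grab_frame("top"); cv2.imwrite("pics/s3f.png",s); cv2.imwrite("pics/t3f.png",t)
a=cv2.resize(s[150:300,180:330],None,fx=4,fy=4,interpolation=cv2.INTER_CUBIC)
cv2.imwrite("pics/s3.png",a[:, :])
g=lambda p:np.round((proj("scene",p)-[180,150])*4)
# predicted: tab top corners, panel lower edge corners, face -x (toward +y)
h=np.array([.5515,.132]); X=np.array([.08,-.997]);Y=np.array([.997,.08])
for x,y,z in[(-.004,.02,.075),(-.004,-.02,.075),(-.004,.042,.052),(-.004,-.042,.052),(-.004,-.042,.022),(-.004,.042,.022),(0,-.028,0),(0,.028,0)]:
    q=h+x*X+y*Y; print(x,y,z,g([q[0],q[1],.063+z]))
E
```

```text
t 9.83 tcp [0.5519 0.1315 0.0761] q [ 9.992e-01  3.920e-02 -2.000e-04  1.000e-04] yaw -85.5 F [-0.1 -0.6  0. ] open 0.0071 gf 58.5
twist -0.002 after [-0.02 -0.02  0.05] now [-0.02 -0.02  0.05] world d [-0.0004  0.0005 -0.0011]
-0.004 0.02 0.075 [243. 185.]
-0.004 -0.02 0.075 [304. 208.]
-0.004 0.042 0.052 [213. 216.]
-0.004 -0.042 0.052 [340. 266.]
-0.004 -0.042 0.022 [342. 324.]
-0.004 0.042 0.022 [216. 272.]
0 -0.028 0 [328. 352.]
0 0.028 0 [245. 317.]
```

View pics/s3.png

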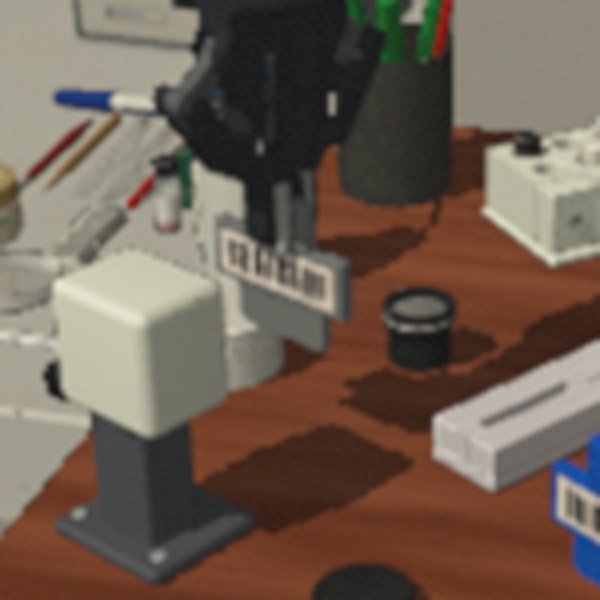

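The barcode faces the reader head. The panel corners at crop (217,215), (350,262) and (348,320) match the predicted ones within 2 px. Holding still now.

Request:
send_rows(motion=[0,0,0,0,0,0,0,0,0,0,0,0,0,0,0,0,0,0,0,0,0,0,0,0,0,0,0,0,0,0,0,0,0,0,0,0,0,0,0,0,0,0,0,0,0,0,0,0,0,0,0,0,0,0,0,0,0,0,0,0,0,0,0,0,0,0,0,0,0,0,0,0,0,0,0,0,0,0,0,0])

```text
time: 11.6
ee_pos: [0.5524, 0.1319, 0.076]
tcp_rot: [0.999, 0.039, -0.0, 0.0]
force: [0.7, -0.7, -1.4]
opening: 0.0069
gripper_force: 58.5
```

Request:
send_rows(motion=[0,0,0,0,0,0,0,0,0,0,0,0,0,0,0,0,0,0,0,0,0,0,0,0,0,0,0,0,0,0,0,0,0,0,0,0,0,0,0,0])

```text
time: 12.43
ee_pos: [0.5525, 0.1319, 0.076]
tcp_rot: [0.999, 0.039, 0.0, -0.0]
force: [0.1, -0.1, -0.6]
opening: 0.0068
gripper_force: 58.5
```

```bash
python3 - <<'E'
from h import *
go(.588,-.176,.15,-16.5)
s=cv2.imread("pics/s3f.png"); hsv=cv2.cvtColor(s,cv2.COLOR_BGR2HSV)
# panel right side: print grey-ness profile across the panel's right end and tongue's lower edge
for v in (217,222,227): print(v,[tuple(hsv[v,u]) for u in range(258,272)])
E
```

```text
t 12.43 tcp [0.5525 0.1319 0.076 ] q [ 0.9992  0.0394  0.     -0.    ] yaw -85.48 F [ 0.1 -0.1 -0.6] open 0.0068 gf 58.5
twist -1.204 after [-11.41   4.86  -2.96] now [ 0.45 12.39 -2.96] world d [ 0.0355 -0.3079  0.074 ]
217 [(np.uint8(17), np.uint8(43), np.uint8(177)), (np.uint8(17), np.uint8(43), np.uint8(195)), (np.uint8(18), np.uint8(44), np.uint8(198)), (np.uint8(18), np.uint8(41), np.uint8(185)), (np.uint8(19), np.uint8(39), np.uint8(156)), (np.uint8(23), np.uint8(25), np.uint8(122)), (np.uint8(40), np.uint8(15), np.uint8(102)), (np.uint8(42), np.uint8(15), np.uint8(85)), (np.uint8(38), np.uint8(16), np.uint8(64)), (np.uint8(13), np.uint8(51), np.uint8(60)), (np.uint8(9), np.uint8(131), np.uint8(64)), (np.uint8(9), np.uint8(148), np.uint8(69)), (np.uint8(9), np.uint8(148), np.uint8(69)), (np.uint8(8), np.uint8(144), np.uint8(69))]
222 [(np.uint8(17), np.uint8(34), np.uint8(106)), (np.uint8(19), np.uint8(38), np.uint8(114)), (np.uint8(17), np.uint8(40), np.uint8(120)), (np.uint8(18), np.uint8(44), np.uint8(167)), (np.uint8(17), np.uint8(43), np.uint8(183)), (np.uint8(20), np.uin
[... 310 characters left out ...]
t8(164), np.uint8(115)), (np.uint8(9), np.uint8(164), np.uint8(115))]
227 [(np.uint8(30), np.uint8(20), np.uint8(112)), (np.uint8(24), np.uint8(28), np.uint8(126)), (np.uint8(21), np.uint8(35), np.uint8(146)), (np.uint8(19), np.uint8(37), np.uint8(167)), (np.uint8(18), np.uint8(41), np.uint8(175)), (np.uint8(21), np.uint8(35), np.uint8(145)), (np.uint8(38), np.uint8(20), np.uint8(104)), (np.uint8(42), np.uint8(15), np.uint8(85)), (np.uint8(45), np.uint8(8), np.uint8(64)), (np.uint8(11), np.uint8(67), np.uint8(76)), (np.uint8(9), np.uint8(138), np.uint8(100)), (np.uint8(9), np.uint8(163), np.uint8(114)), (np.uint8(9), np.uint8(158), np.uint8(113)), (np.uint8(9), np.uint8(166), np.uint8(112))]
```

Request:
send_rows(motion=[0,0.3,-0.3,0,0,0.6,-0.5,0,0,0.9,-0.6,0,0,1,-0.6,0,0,1,-0.6,0,0,1,-0.36,0,0,1,0,0,0.05,1,0,0,0.1,1,0,0,0.1,1,0,0,0.1,1,0,0,0.1,1,0,0,0,0.8,0,0,0,0.5,0,0,0,0.29,0,0,0,0,0,0,0,0,0,0])

```text
time: 13.85
ee_pos: [0.5878, -0.1756, 0.1501]
tcp_rot: [0.999, 0.039, -0.0, -0.0]
force: [-0.5, 0.6, -0.6]
opening: 0.0074
gripper_force: 58.5
```

Request:
send_rows(motion=[0,0,0,-0.08,0,0,0,-0.11,0,0,0,-0.11,0,0,0,-0.11,0,0,0,-0.11,0,0,0,-0.11,0,0,0,-0.11,0,0,0,-0.11,0,0,0,-0.11,0,0,0,-0.11,0,0,0,-0.09,0,0,0,-0.045,0,0,0,0,0,0,0,0])

```text
time: 15.02
ee_pos: [0.588, -0.1749, 0.1501]
tcp_rot: [0.801, 0.598, 0.0, -0.0]
force: [0.7, -0.4, 0.1]
opening: 0.0067
gripper_force: 58.5
```

```bash
python3 - <<'E'
from h import *
go(.588,-.176,.077,-16.5)
E
```

```text
t 15.02 tcp [ 0.588  -0.1749  0.1501] q [ 8.011e-01  5.985e-01  0.000e+00 -2.000e-04] yaw -16.48 F [ 0.7 -0.4  0.1] open 0.0067 gf 58.5
twist 0.0 after [-0.04  0.01  2.92] now [-0.04  0.01  2.92] world d [-0.     -0.0011 -0.0731]
```

Request:
send_rows(motion=[0,0,0.4,0,0,0,0.6,0,-0.04,0,0.7,0,0,0,0.7,0,0,0,0.5,0,0,0,0.2,0,0,0,0,0,0,0,0,0,0,0,0,0])

```text
time: 15.77
ee_pos: [0.5885, -0.1771, 0.0734]
tcp_rot: [0.801, 0.599, 0.0, 0.001]
force: [0.5, -0.7, -0.1]
opening: 0.007
gripper_force: 58.5
```

```bash
python3 - <<'E'
from h import *
go(.588,-.176,.072,-16.5)
o=arm.get_obs();p=o["ee_pos"]; a=np.radians(-16.5); X=np.array([np.cos(a),np.sin(a)]);Y=np.array([-np.sin(a),np.cos(a)])
s=arm.grab_frame("scene");t=arm.grab_frame("top");cv2.imwrite("pics/s4f.png",s);cv2.imwrite("pics/t4f.png",t)
x0,y0,k=290,130,7
g=lambda q:np.round((proj("scene",q)-[x0,y0]+.5)*k)
A=cv2.resize(s[y0:y0+85,x0:x0+95],None,fx=k,fy=k,interpolation=cv2.INTER_CUBIC); cv2.imwrite("pics/s4.png",A)
le=p[2]-.012
for x,y,z in[(-.004,.02,.075),(-.004,.042,.052),(-.004,-.042,.052),(-.004,-.042,.022),(-.004,.042,.022),(-.0025,.028,0),(-.0025,-.028,0)]:
    q=p[:2]+x*X+y*Y; print("holder",x,y,z,g([q[0],q[1],le+z]))
R=np.array([.588,-.176])+.03*X
for x,y,z in[(-.04,.065,.045),(-.04,-.065,.045),(.04,.065,.045),(-.03,.032,.045),(-.03,-.032,.045)]:
    q=R+x*X+y*Y; print("rack",x,y,z,g([q[0],q[1],z]))
E
```

```text
t 15.77 tcp [ 0.5885 -0.1771  0.0734] q [8.010e-01 5.986e-01 4.000e-04 5.000e-04] yaw -16.46 F [ 0.5 -0.7 -0.1] open 0.007 gf 58.5
twist 0.001 after [ 0.04 -0.03  0.05] now [ 0.04 -0.03  0.05] world d [-0.0005  0.0011 -0.0014]
holder -0.004 0.02 0.075 [320. 192.]
holder -0.004 0.042 0.052 [261. 269.]
holder -0.004 -0.042 0.052 [471. 227.]
holder -0.004 -0.042 0.022 [467. 309.]
holder -0.004 0.042 0.022 [259. 354.]
holder -0.0025 0.028 0 [291. 405.]
holder -0.0025 -0.028 0 [428. 374.]
rack -0.04 0.065 0.045 [206. 481.]
rack -0.04 -0.065 0.045 [525. 406.]
rack 0.04 0.065 0.045 [ 89. 398.]
rack -0.03 0.032 0.045 [275. 450.]
rack -0.03 -0.032 0.045 [431. 414.]
```

View pics/s4.png

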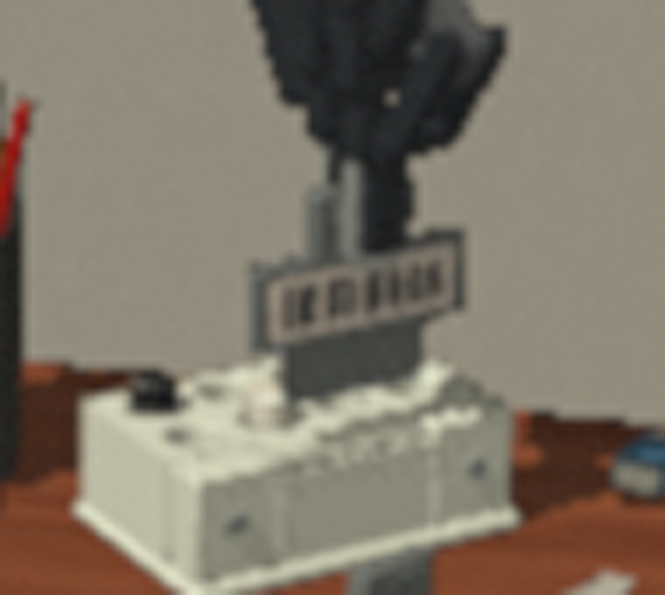

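The crop shows the holder upright over the groove with the barcode out over the lip. The tongue's lower corners are at (288,395) and (422,370), and the rack's top corners at (205,472) and (515,400). Holder and rack are both off the prediction by the same ~1 px, so they are aligned with each other. I'll lower in small steps and watch the force.

Request:
send_rows(motion=[0.02,0,0.1,0,0.02,0,0.1,0,0,0,0.1,0,0,0,0.1,0,0,0,0.1,0,0,0,0.1,0,0,0,0.1,0,0,0,0,0,0,0,0,0])

```text
time: 16.62
ee_pos: [0.5879, -0.176, 0.0548]
tcp_rot: [0.801, 0.599, -0.0, -0.0]
force: [0.2, 0.5, -1.3]
opening: 0.0069
gripper_force: 58.5
```

Request:
send_rows(motion=[0,0,0.05,0,0,0,0.05,0,0,0,0.05,0,0,0,0.05,0,0,0,0,0,0,0,0,0])

```text
time: 17.12
ee_pos: [0.5887, -0.1762, 0.0503]
tcp_rot: [0.801, 0.599, 0.0, 0.001]
force: [1.5, -0.9, 1.0]
opening: 0.0071
gripper_force: 58.7
```

Request:
send_rows(motion=[0,0,0.05,0,0,0,0.05,0,0,0,0.05,0,0,0,0.05,0,0,0,0,0,0,0,0,0])

```text
time: 17.62
ee_pos: [0.5889, -0.1763, 0.0451]
tcp_rot: [0.801, 0.599, 0.001, 0.001]
force: [5.2, -1.6, -0.1]
opening: 0.0072
gripper_force: 58.7
```

Request:
send_rows(motion=[0,0,0.05,0,0,0,0.05,0,0,0,0.05,0,0,0,0,0,0,0,0,0])

```text
time: 18.03
ee_pos: [0.589, -0.1763, 0.0415]
tcp_rot: [0.801, 0.599, 0.001, 0.001]
force: [6.7, -1.5, 2.7]
opening: 0.0069
gripper_force: 59.1
```

The sideways force shows the tongue rubbing on the lip side, so I'll ease it about 1.5 mm toward the rack before going further.

Request:
send_rows(motion=[0,0.03,0,0,0,0.03,0,0,0,0,0,0,0,0,0,0])

```text
time: 18.37
ee_pos: [0.5892, -0.1763, 0.0412]
tcp_rot: [0.801, 0.599, -0.0, -0.0]
force: [3.0, -0.8, 4.1]
opening: 0.0068
gripper_force: 59.3
```

Request:
send_rows(motion=[0,0,0.04,0,0,0,0.04,0,0,0,0.04,0,0,0,0,0,0,0,0,0])

```text
time: 18.78
ee_pos: [0.5892, -0.1763, 0.038]
tcp_rot: [0.801, 0.599, -0.0, -0.0]
force: [2.6, -0.7, 2.7]
opening: 0.007
gripper_force: 59.3
```

Request:
send_rows(motion=[0,0.02,0.03,0,0,0,0.03,0,0,0,0,0,0,0,0,0])

```text
time: 19.12
ee_pos: [0.5894, -0.1764, 0.0365]
tcp_rot: [0.801, 0.599, -0.0, -0.0]
force: [-0.3, 0.2, 3.5]
opening: 0.0068
gripper_force: 59.2
```

Request:
send_rows(motion=[0,0,0.03,0,0,0,0.03,0,0,0,0,0,0,0,0,0])

```text
time: 19.45
ee_pos: [0.5895, -0.1764, 0.0351]
tcp_rot: [0.801, 0.599, -0.0, -0.0]
force: [-1.6, 0.1, 4.7]
opening: 0.007
gripper_force: 59.2
```

Request:
send_rows(motion=[0,0,0.03,0,0,0,0,0,0,0,0,0])

```text
time: 19.7
ee_pos: [0.5896, -0.1765, 0.0349]
tcp_rot: [0.801, 0.599, -0.0, -0.0]
force: [-3.0, 0.9, 9.3]
opening: 0.0071
gripper_force: 60.1
```

Request:
send_rows(motion=[0,0,0.03,0,0,0,0,0,0,0,0,0])

```text
time: 19.95
ee_pos: [0.5896, -0.1765, 0.0349]
tcp_rot: [0.801, 0.599, -0.0, -0.0]
force: [-6.3, 1.3, 16.9]
opening: 0.0071
gripper_force: 61.2
```

Request:
send_rows(motion=[0,-0.02,0,0,0,0,0,0,0,0,0,0,0,0,0,0,0,0,0,0,0,0,0,0])

```text
time: 20.45
ee_pos: [0.5896, -0.1765, 0.0349]
tcp_rot: [0.801, 0.599, 0.0, 0.0]
force: [-3.3, 0.9, 16.6]
opening: 0.0071
gripper_force: 60.9
```

The holder is firmly home: TCP z stopped at 0.0349 (lower edge about 23 mm) and the force rose to a steady 17 N. Handing in while pressed.

```bash
python3 -c "
from bench import arm
print(arm.sign_off())"
```

```text
the job is handed in; nothing more can be done
None
```

I held the wide holder's barcode in front of the reader for over two seconds, pushed the holder fully home behind the rack's lip, and handed in while still gripping and pressing it with about 17 N; the hand-in gave no verdict.

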